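Open the loading drawer and hold its spring jaw at the red mark

TASK

Get the blue marking fixture ready for a blank: pull its drawer fully open by the bar handle, then take the black grip plate of the spring jaw in the drawer and pull it towards the drawer front until its pointer lines up with the red mark on the scale. The jaw springs shut if let go, so finish while still holding it steady at the mark, and leave the brass cap, the steel sleeve and the small tin standing beside the fixture where they are.

Things in the scene. Friction and masses are not known exactly. Their poses are not given: they have to be found in the camera images.
- fixture: blue steel housing, 172 x 172 mm, 77 mm high, fixed to the worktop; origin at the centre of its underside. Its own -x axis is the way the drawer pulls out (roughly towards the robot). Its roof starts 50 mm in front of the origin (own x = -50 mm) and covers everything behind that.
- drawer (a joint): opening of the drawer in m: 0 closed, 0.110 fully open at its stop; slides along the fixture's own -x with about 5 N of friction and stays where it is left
- drawer_handle (a point): middle of the drawer's bar handle: a steel bar 12 mm thick, 74 mm free length, level, along the fixture's own y, 52 mm above the worktop; its centre line stands 45 mm in front of the drawer's grey front panel (panel top 62 mm above the worktop)
- jaw: spring jaw in the drawer: steel block 48 x 76 mm, top 34 mm up; on its front edge a black upright grip plate, 10 mm thick (along x), 44 mm wide (along y), top 68 mm up. Slides 0 to 50 mm out along the fixture's -x; a spring pulls it back to its hard closed stop: 4.5 N closed, plus 180 N/m as it is pulled out. Under the roof till the drawer opens. Use jaw_grip, not its origin.
- jaw_grip (a point): middle of the width and thickness of the black grip plate, 56 mm above the worktop; beside the plate (front and back) fingertips have room down to 34 mm above the worktop, and when the jaw is closed the inside of the drawer front panel is 80 mm in front of this point
- jaw_pointer (a point): tip of the jaw's black pointer, over the white scale on the left of the drawer (own +y side); 54 mm to the left of jaw_grip, at the same place along the pull direction as the plate's middle
- red_mark (a point): middle of the red mark, a 5 mm wide red clip screwed immovably to the white scale in the drawer; moves with the drawer. It lies 18 to 40 mm towards the drawer front from the pointer of the closed jaw. The pointer is in line with it when both have the same place along the fixture's own x.
- brass_cap: loose brass screw cap, 55 mm across, 32 mm high, standing right of the fixture; origin at the centre of its underside; leave alone
- steel_sleeve: loose steel sleeve, 54 mm across, 32 mm high, standing right of the drawer; origin at the centre of its underside; leave alone
- feeler_tin: loose small white tin with blue lid, 53 x 67 x 24 mm, right of the drawer's front; origin at the centre of its underside; leave alone

How it is judged:
On the way, in this order (a step that is already met when the one before it is completed fails the run):
1. the drawer is fully open (within 8 mm of its stop) (value of joint drawer above 0.102 m), for 0.2 s.
2. the jaw's pointer is in line with the red mark (within 6 mm), held by the fingers (x of jaw_pointer in the frame of red_mark between -0.006 and 0.006 m and contact force between the fingers and jaw above 3 N), for 0.3 s.
At the end, for the whole second after the job is handed in: The drawer is fully open (within 8 mm of its stop) and the fingers still hold the jaw (more than 3 N) at rest with its pointer within 6 mm of the red mark (all of step 2 and value of joint drawer above 0.102 m and linear speed of jaw below 0.01 m/s); the arm keeps its last pose, push and grip.
It fails at once if brass cap pushed away (more than 20 mm) (distance of brass_cap from where it was at the start of the episode above 0.02 m).
It fails at once if steel sleeve pushed away (more than 20 mm) (distance of steel_sleeve from where it was at the start of the episode above 0.02 m).
It fails at once if small tin pushed away (more than 20 mm) (distance of feeler_tin from where it was at the start of the episode above 0.02 m).
It also fails if it takes over 48 s, if anything falls off the work surface, if the arm or the gripper's body presses on something with over 40 N, if the wrist force passes 120 N, or if a joint passes its speed limit or range.

ROBOT

A 6-joint arm with a two-finger parallel gripper is mounted at the origin on a cart in front of the work surface, level with it; the furniture and walls round the work are solid. World frame = base frame: x ahead of the robot, y to its left, z up, the work surface at z = 0. Lengths are in m, angles in rad, forces in N, time in s.
With the tool pointing down it reaches from about 0.35 to 0.775 m from the base axis. Payload 5.5 kg.
Tool frame: the origin (TCP) lies where the fingers leave the gripper's body, on its centre line; the fingertips stand env.tip_reach ahead of it and the grasp point (between the pads) lies 54 mm ahead of it (env.tip_reach is the distance from the TCP to the fingertips, in m); z points along the fingers, y is the line along which they close (so a half turn about z gives the same grasp; the last joint's range is limited). The gripper opens to 85 mm and grips with 20 to 120 N. Pads are 22 mm wide; open, the fingers measure 114 mm over their backs; the gripper's body (76 mm by 85 mm) begins 54 mm behind the grasp point. The pads swing forward as they close: fully open they stand 13 mm farther back than shut.
Start: joints at [0.995, 0.313, 0.046, 1.304, 0, 1.431], TCP at [0.243, 0.521, 0.304] pointing down, gripper open.
Joint ranges: [-2.76, 2.76], [-0.86, 1.69], [-1.03, 1.26], [-2.2, 2.34], [-1.47, 1.5], [-3.14, 3.14]. Speed limits (rad/s): [2.57, 2.57, 3.14, 3.14, 3.14, 3.14].

INTERFACE

Orientations are given as a unit quaternion [w, x, y, z].
In Python, from workcell import status, optics, hand_in, env gives the robot as it stands.
- The arm moves only by the shell command python3 -m handwheel 'ROWS' [FORCE]. ROWS is a JSON object whose one key "deltas" holds a list of rows, each a list of 5 numbers: the opening, from -1 (shut) to 1 (fully open), then the shift along the tool's x, y, z in units of 40 mm (1.0 is 40 mm), then the turn about the tool's z in units of 10 degrees (1.0 is 10 degrees). In form: {"deltas": [[jaw, x, y, z, roll], ...]}. A call has 1 to 20 rows; each row shifts and turns the commanded pose from where the row before left it, along the tool's axes as they then stand; what a row does not reach is not made up. A row lasts 1/8 s, in which the tool goes at most 62.5 mm and 10.7 degrees, less where a joint would pass 70% of its speed; a pose out of reach is approached as far as the arm can. A call is refused whole if a number of a shift passes 1 or a number of a turn 1, either way. A call with a gripper value outside its range is refused whole. The fingers move at their own pace and stop on an object; FORCE is the grip in N (left out, the last holds). Time passes only in rows, so rows that do not move let the fingers close. It gives the time, the measured TCP pose, the force, the opening and the grip force at its end, in the units of the state.
- status.get_state(): the state, without advancing time (a new reading comes with each control period).
- optics.read_camera(name): name is "scene" or "side" or "wrist"; returns a dict with "frame" (420x560x3 uint8, red, green, blue), "depth" (420x560 float32, m along the optical axis (not along the pixel's ray), 0 where there is no reading), "vfov" (degrees; the focal length in pixels is half the picture's height over the tangent of half this angle, whatever the lens; pixels are square), "cx", "cy" (the principal point, pixels), "k1" (the pictures are not rectified: a ray, as slopes to the right and down, at radius r is drawn at 1 + k1 r^2 times it, then the intrinsics apply), "origin" and "attitude" of the camera in the world. Camera axes: x right, y down, z forward; pixel columns grow to the right and rows downward; lengths in m; the calibration is good to about 2 mm. A picture is of the moment at which its call begins.
- hand_in(): hands the job in; it is judged then, once.
The state is a dict: "clock": time; "joint_pos": joint angles; "qvel": joint speeds; "tau": joint torques, N m; "tcp_pos": TCP position; "orientation": TCP orientation; "wrist_force": force on the tool from outside, world axes, zero at the start; "ft_torque": the same for the moment, N m; "finger_gap": finger opening in m; "grip_force": force on a finger pad.
Only numpy, scipy, OpenCV 4.12 (cv2) and the standard library are available. Lean on these libraries where they do the work, as an engineer would, in place of code of your own. Each camera call takes 0.05 s, during which the arm holds its last target. There are 200 camera calls.

## Working session

There is one attempt and no reset: what is moved stays moved. The work goes in short steps, Python scripts to look and compute and a shell command to move; the robot and the scene stay as the last step left them, time stands still between calls to the robot, and variables do not carry over. Pictures are saved under pics/ and viewed, at most 10 in all, crops included, and the job is handed in when it is done.

```bash
mkdir -p pics; ls; cat > h.py <<'E'
import numpy as np, cv2
from workcell import status, optics, env
def cam(n):
    c=optics.read_camera(n); h,w=c["depth"].shape
    c["f"]=h/2/np.tan(np.radians(c["vfov"])/2); return c
def R(c):
    a=np.array(c["attitude"],float)
    if a.size==9: return a.reshape(3,3)
    w,x,y,z=a
    from scipy.spatial.transform import Rotation as Q
    return Q.from_quat([x,y,z,w]).as_matrix()
def rays(c,uv):
    K=np.array([[c["f"],0,c["cx"]],[0,c["f"],c["cy"]],[0,0,1]],float)
    p=cv2.undistortPoints(np.array(uv,float).reshape(-1,1,2),K,np.array([c["k1"],0,0,0,0.]))[:,0]
    return np.c_[p,np.ones(len(p))]
def atz(c,uv,z):
    d=rays(c,uv)@R(c).T; o=np.array(c["origin"])
    return o+d*((z-o[2])/d[:,2])[:,None]
def cloud(c):
    h,w=c["depth"].shape; v,u=np.mgrid[:h,:w]
    r=rays(c,np.c_[u.ravel(),v.ravel()])*c["depth"].reshape(-1,1)
    return (r@R(c).T+np.array(c["origin"])).reshape(h,w,3)
def save(c,n,s=1.0):
    cv2.imwrite("pics/"+n,cv2.resize(c["frame"][:,:,::-1],None,fx=s,fy=s))
E
python3 - <<'E'
from h import *
import pickle
print(status.get_state(), env.tip_reach)
ims=[]
for n in("scene","side"):
    c=cam(n); print(n,c["vfov"],c["cx"],c["cy"],c["k1"],c["origin"],c["attitude"]); save(c,n+"0.png",1.42); pickle.dump(c,open(n+"0.pkl","wb"))
E
```

```text
pics
{'clock': 0.0, 'joint_pos': array([ 9.95416673e-01,  3.13994517e-01,  4.49525057e-02,  1.30356807e+00,
       -2.95842000e-05,  1.43121250e+00]), 'qvel': array([-0.00084273,  0.0023123 ,  0.00175902,  0.00096379, -0.00214769,
        0.00050528]), 'tau': array([ 9.50523208e-04, -4.80620670e+01,  2.98534423e+01,  1.92771899e-02,
       -8.59030956e-05,  2.12220982e-05]), 'tcp_pos': array([0.2425232 , 0.52093179, 0.30300125]), 'orientation': array([-3.03474191e-04,  2.16177618e-01,  9.76353632e-01, -8.54721405e-04]), 'wrist_force': array([-0.21948327, -0.83518365, -0.51807266]), 'ft_torque': array([-0.00628573, -0.00878588,  0.01656392]), 'grip_force': 0.0, 'finger_gap': 0.08539506009005521} 0.0726
scene 46.541384666636894 270.2572862294771 206.7993752279906 -0.16991596180085902 [1.36405523 0.24942257 0.44913919] [-0.35505232  0.5791063   0.61918505 -0.39393353]
side 50.14574832179286 290.59870186137476 217.64168545869083 -0.07202143968512054 [0.12579741 0.10607732 0.76471035] [-0.22066568  0.7322959  -0.6178436   0.18253399]
```

View pics/scene0.png

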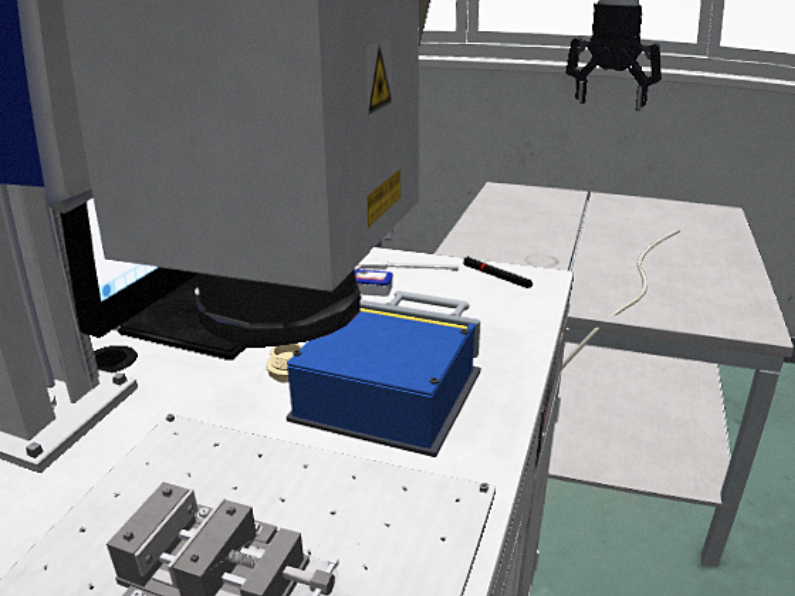

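View pics/side0.png

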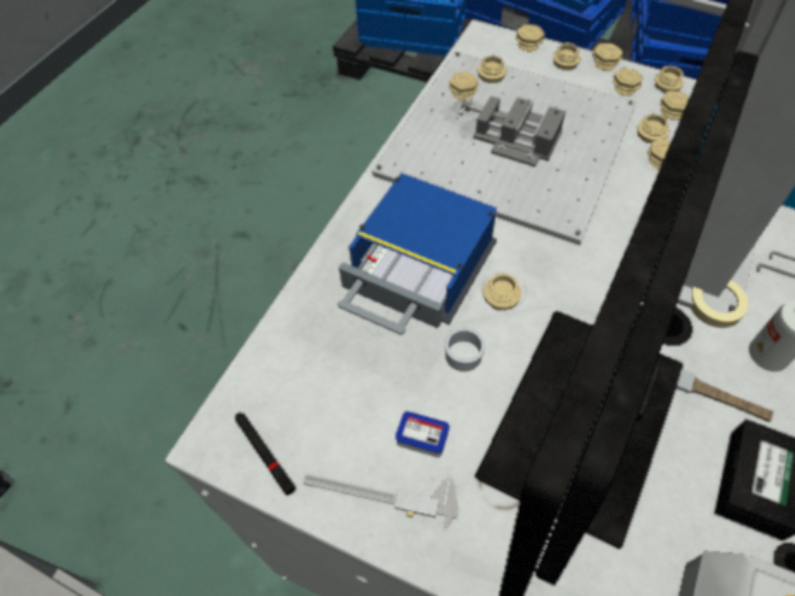

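The scene view shows the fixture with a laser head above and behind it. The side view (1.42x) shows the roof's front edge from (360,233) to (458,270), the handle bar from (343,308) to (402,328), the red mark near (373,258), the cap at (502,290), the sleeve at (463,349) and the tin at (423,432).

```bash
python3 - <<'E'
from h import *
import pickle
np.set_printoptions(precision=4,suppress=True)
c=pickle.load(open("side0.pkl","rb")); P=cloud(c); s=1.42
def q(n,uv,z):
    uv=np.array(uv)/s
    for a,b in zip(uv,atz(c,uv,z)):
        i=np.round(a).astype(int); print(n,b,"depth:",np.median(P[i[1]-1:i[1]+2,i[0]-1:i[0]+2].reshape(-1,3),0))
q("roofcorners FL,FR,BR,BL",[(360,236),(457,272),(495,210),(402,177)],.077)
q("handle ends/mid",[(343,307),(372,318),(402,328)],.058)
q("panel top L,R",[(343,267),(445,305)],.062)
q("red",[(373,258)],.04)
q("cap",[(502,285)],.032);q("sleeve",[(463,342)],.032);q("tin",[(423,428)],.024)
# obstacle points: low-res tall things within the workspace
for n in("side","scene"):
    cc=pickle.load(open(n+"0.pkl","rb")); X=cloud(cc)[cc["depth"]>0]
    X=X[(X[:,2]>.09)&(X[:,0]>.2)&(X[:,0]<1.1)&(abs(X[:,1])<.6)]
    g=np.floor(X[:,:2]/.05).astype(int)
    d={}
    for k,z in zip(map(tuple,g),X[:,2]): d.setdefault(k,[]).append(z)
    print(n,[(round(k[0]*.05,2),round(k[1]*.05,2),round(min(v),2),round(max(v),2)) for k,v in sorted(d.items()) if len(v)>20])
E
```

```text
roofcorners FL,FR,BR,BL [0.6782 0.2798 0.077 ] depth: [0.678  0.2787 0.0777]
roofcorners FL,FR,BR,BL [0.6386 0.1378 0.077 ] depth: [0.6382 0.1373 0.0772]
roofcorners FL,FR,BR,BL [0.758  0.0984 0.077 ] depth: [0.7621 0.0975 0.0719]
roofcorners FL,FR,BR,BL [0.8008 0.2424 0.077 ] depth: [0.7976 0.2419 0.0788]
handle ends/mid [0.5701 0.2806 0.058 ] depth: [0.5716 0.28   0.0576]
handle ends/mid [0.5595 0.2389 0.058 ] depth: [0.5593 0.2388 0.058 ]
handle ends/mid [0.5509 0.1973 0.058 ] depth: [0.5511 0.1975 0.0578]
panel top L,R [0.6322 0.2948 0.062 ] depth: [0.6322 0.2937 0.0627]
panel top L,R [0.5932 0.147  0.062 ] depth: [0.6158 0.1498 0.026 ]
red [0.6709 0.2618 0.04  ] depth: [0.68   0.2637 0.0275]
cap [0.6601 0.0742 0.032 ] depth: [0.6673 0.0726 0.0194]
sleeve [0.5586 0.1167 0.032 ] depth: [0.5766 0.1172 0.0008]
tin [0.4324 0.1499 0.024 ] depth: [0.4324 0.1497 0.0239]
side [(np.float64(0.2), np.float64(0.0), np.float64(0.14), np.float64(0.44)), (np.float64(0.2), np.float64(0.05), np.float64(0.16), np.float64(0.44)), (np.float64(0.2), np.float64(0.45), np.float64(0.25), np.float64(0.3)
[... 3712 characters left out ...]
64(0.0), np.float64(0.34), np.float64(0.45)), (np.float64(1.0), np.float64(0.05), np.float64(0.34), np.float64(0.45)), (np.float64(1.0), np.float64(0.1), np.float64(0.27), np.float64(0.3)), (np.float64(1.0), np.float64(0.15), np.float64(0.27), np.float64(0.3)), (np.float64(1.0), np.float64(0.2), np.float64(0.27), np.float64(0.44)), (np.float64(1.05), np.float64(0.0), np.float64(0.34), np.float64(0.38)), (np.float64(1.05), np.float64(0.05), np.float64(0.32), np.float64(0.45)), (np.float64(1.05), np.float64(0.1), np.float64(0.27), np.float64(0.44)), (np.float64(1.05), np.float64(0.15), np.float64(0.27), np.float64(0.44)), (np.float64(1.05), np.float64(0.2), np.float64(0.32), np.float64(0.44))]
```

```bash
python3 - <<'E'
from h import *
import pickle
np.set_printoptions(precision=4,suppress=True)
c=pickle.load(open("side0.pkl","rb")); P=cloud(c); f=c["frame"].astype(int)
roi=(P[...,0]>.5)&(P[...,0]<.85)&(P[...,1]>.05)&(P[...,1]<.32)
m=roi&(f[...,2]>f[...,0]+50)&(P[...,2]>.073)&(P[...,2]<.084)
r=cv2.minAreaRect(P[m][:,:2].astype(np.float32)*1000); print("roof",r,m.sum()); print(cv2.boxPoints(r))
h=roi&(P[...,2]>.05)&(P[...,2]<.066)&(P[...,0]<.64)&(abs(f[...,2]-f[...,0])<60)
X=P[h]; d=np.array([np.cos(np.radians(-15.5)),np.sin(np.radians(-15.5))]); 
s=X[:,:2]@d; t=X[:,:2]@[-d[1],d[0]]
print(np.histogram(s,bins=20)); 
b=(s<s.min()+.012); 
for n,k in(("bar",s<np.percentile(s,1)+.014),):
    l=cv2.fitLine((X[k][:,:2]*1000).astype(np.float32),cv2.DIST_HUBER,0,.01,.01).ravel(); print(n,l,np.degrees(np.arctan2(l[1],l[0])),s[k].mean(),t[k].min(),t[k].max(),X[k][:,2].mean())
for k,z in (("tcp",0),):
    st=status.get_state(); print(st["tcp_pos"])
E
```

```text
roof ((711.9618530273438, 194.68621826171875), (156.84352111816406, 156.31239318847656), 71.99215698242188) 3661
[[613.3904 144.2678]
 [762.0457  95.9442]
 [810.5333 245.1046]
 [661.8781 293.4282]]
(array([169, 117,  46,  26,  25,  28,  24,  30,  32, 261, 245, 122,   6,
         0,   2,  16,   4,   4,   6,   4]), array([0.4715, 0.4769, 0.4823, 0.4877, 0.4932, 0.4986, 0.504 , 0.5094,
       0.5149, 0.5203, 0.5257, 0.5311, 0.5365, 0.542 , 0.5474, 0.5528,
       0.5582, 0.5636, 0.5691, 0.5745, 0.5799]))
bar [  0.293    0.9561 561.5353 240.9711] 72.962395 0.4774951742763979 0.3341085415505531 0.43403322244829445 0.05727662269236599
[0.2426 0.521  0.3031]
```

```bash
python3 -m handwheel '{"deltas": [[0,0,0,0,0.9],[0,0,0,0,0.9],[0,0,0,0,0.9],[0,0,0,0,0.9],[0,0,0,0,0.9],[0,0,0,0,0.9],[0,0,0,0,0.9],[0,0,0,0,0.9],[0,0,0,0,1],[0,-0.3,0.6,0.2,0],[0,-0.438,0.967,0.333,0],[0,-0.438,0.967,0.333,0],[0,-0.438,0.967,0.333,0],[0,-0.438,0.967,0.333,0],[0,-0.438,0.967,0.333,0],[0,-0.438,0.967,0.333,0],[0,-0.438,0.967,0.333,0],[0,-0.438,0.967,0.333,0],[0,-0.438,0.967,0.333,0]]}' 40
python3 - <<'E'
from h import *
c=cam("wrist"); print(c["origin"],c["attitude"],c["vfov"]); save(c,"w1.png",1.42)
print(status.get_state())
import pickle; pickle.dump(c,open("w1.pkl","wb"))
E
```

```text
clock: 2.48
tcp_pos: [0.5498, 0.2493, 0.1751]
orientation: [-0.0, 0.804, 0.595, -0.0]
wrist_force: [-0.2, -0.1, -0.4]
finger_gap: 0.0429
grip_force: 0.0
[0.57013583 0.31271208 0.24511392] [ 0.13376691  0.97995269 -0.14623552 -0.02035471] 69.3421883222965
{'clock': 2.525, 'joint_pos': array([ 0.28661988,  0.43775226, -0.0985984 ,  1.03463307, -0.00275855,
        2.15783949]), 'qvel': array([ 0.04011605, -0.02457932, -0.02762986,  0.03034019,  0.01646737,
        0.09137568]), 'tau': array([  5.8082132 , -60.20788193,  26.55082405,   2.31756561,
         0.9620668 ,  -0.09911943]), 'tcp_pos': array([0.5532131 , 0.24579932, 0.17324691]), 'orientation': array([ 1.26432238e-03,  8.04960198e-01,  5.93327202e-01, -5.59161661e-04]), 'wrist_force': array([ 4.60332402, -1.17480859, -0.78837434]), 'ft_torque': array([-0.03665575, -0.23566178,  0.02809504]), 'grip_force': 0.0, 'finger_gap': 0.042587148955145}
```

View pics/w1.png

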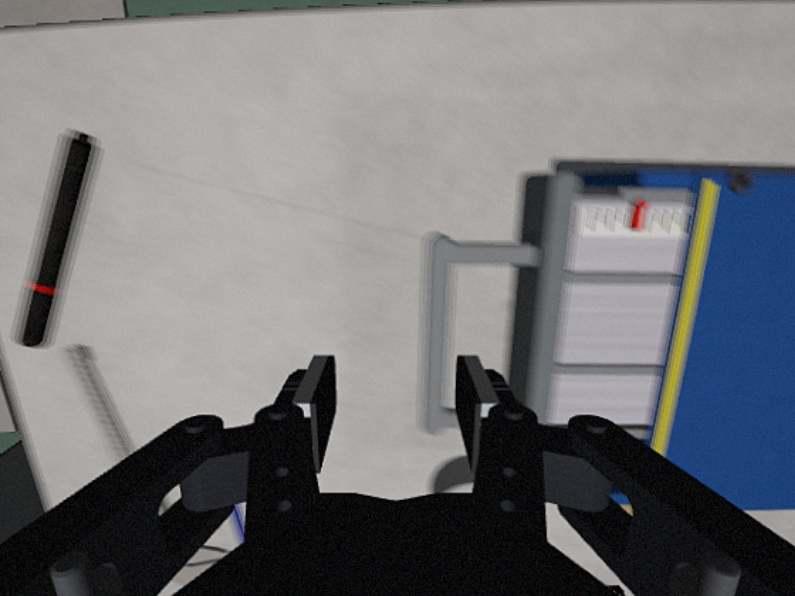

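The wrist view (blurred, since the arm was still settling) shows the bar handle at about columns 425-447, rows 235-430. The red mark is at (639,215) and the yellow roof edge near column 690. I'll let it settle and measure the bar with depth.

```bash
python3 -m handwheel '{"deltas": [[0,0,0,0,0],[0,0,0,0,0],[0,0,0,0,0]]}'
cat > bar.py <<'E'
from h import *
np.set_printoptions(precision=4,suppress=True)
def run(n="wrist"):
    c=cam(n); P=cloud(c); f=c["frame"].astype(int); st=status.get_state()
    z=P[...,2]; roi=(P[...,0]>.5)&(P[...,0]<.65)&(P[...,1]>.1)&(P[...,1]<.33)&(c["depth"]>.12)
    m=roi&(z>.05)&(z<.07)
    n_,l,s_,ce=cv2.connectedComponentsWithStats(m.astype(np.uint8))
    X=P[m]
    y=np.radians(-17); d=np.array([np.cos(y),np.sin(y)]); e=np.array([-d[1],d[0]])
    s=X[:,:2]@d; t=X[:,:2]@e
    hh,ed=np.histogram(s,bins=np.arange(s.min(),s.min()+.1,.004)); print(hh, ed[0])
    a=s<s.min()+.020; tm=np.median(t[a]); k=a&(abs(t-tm)<.028)
    L=cv2.fitLine((X[k][:,:2]*1000).astype(np.float32),cv2.DIST_HUBER,0,.01,.01).ravel()
    print("bar ang",np.degrees(np.arctan2(L[1],L[0])),"s",np.percentile(s[k],[2,50,98]),"t all",t[a].min(),t[a].max(),"z",np.median(X[k][:,2]))
    p=st["tcp_pos"]; print("tcp s,t",p[:2]@d,p[:2]@e,p, st["orientation"])
    r=(f[...,0]>150)&(f[...,1]<80)&(f[...,2]<80)&(P[...,0]>.5)&(P[...,1]>.15)
    print("red", r.sum(), np.median(P[r],0))
    for nm,mm in(("roof",(f[...,2]>f[...,0]+60)&(z>.07)&(z<.09)),("panel",(z>.055)&(z<.069)&(abs(P[...,:2]@d-s.min()-.055)<.02))):
        S=P[mm][:,:2]@d; print(nm,np.percentile(S,[1,50,99]),mm.sum())
    return c
c=run()
E
python3 bar.py
```

```text
clock: 2.9
tcp_pos: [0.5484, 0.2513, 0.1765]
orientation: [-0.0, 0.803, 0.596, 0.0]
wrist_force: [-0.1, -0.6, 1.0]
finger_gap: 0.0425
grip_force: 0.0
[ 796  852  747  202  150   97  100   96   94   95   92   97 1080 1247
 1096  614    2    0    0    0    0    0    0    3] 0.46405738010982456
bar ang 72.57019 s [0.4647 0.47   0.4761] t all 0.34502472675091356 0.4448030724214482 z 0.057119019633409956
tcp s,t 0.45108090186380484 0.40072552689954544 [0.5485 0.2513 0.1766] [0.     0.8032 0.5957 0.0003]
red 107 [0.6808 0.2637 0.0266]
roof [0.5569 0.5984 0.6404] 18622
panel [0.5011 0.5192 0.5267] 3909
```

```bash
python3 -m handwheel '{"deltas": [[0,-0.15,0.46,0,0.05],[0,0,0,0,0],[0,0,0,0.4,0],[0,0,0,0.4,0],[0,0,0,0.4,0],[0,0,0,0.4,0],[0,0,0,0.16,0],[0,0,0,0,0],[-1,0,0,0,0],[-1,0,0,0,0],[-1,0,0,0,0],[-1,0,0,0,0],[-1,0,0,0,0],[-1,0,0,0,0]]}' 50
```

```text
clock: 4.7
tcp_pos: [0.5652, 0.2395, 0.1065]
orientation: [0.0, 0.806, 0.592, 0.001]
wrist_force: [-1.3, 0.7, 5.9]
finger_gap: 0.0103
grip_force: 48.9
```

```bash
python3 -m handwheel '{"deltas": [[-1,0,-0.15,0,0],[-1,0,-0.3,0,0],[-1,0,-0.3,0,0],[-1,0,-0.3,0,0],[-1,0,-0.3,0,0],[-1,0,-0.3,0,0],[-1,0,-0.3,0,0],[-1,0,-0.3,0,0],[-1,0,-0.3,0,0],[-1,0,-0.1,0,0],[-1,0,0,0,0],[-1,0,0,0,0]]}'
```

```text
clock: 6.2
tcp_pos: [0.4681, 0.2704, 0.1065]
orientation: [0.003, 0.807, 0.591, 0.003]
wrist_force: [11.0, -4.2, -2.9]
finger_gap: 0.01
grip_force: 49.4
```

```bash
python3 -m handwheel '{"deltas": [[-1,0,-0.1,0,0],[-1,0,-0.1,0,0],[-1,0,-0.05,0,0],[-1,0,0,0,0],[-1,0,0,0,0]]}'
```

```text
clock: 6.82
tcp_pos: [0.4669, 0.271, 0.1067]
orientation: [0.011, 0.808, 0.589, 0.008]
wrist_force: [36.2, -16.2, -23.7]
finger_gap: 0.0097
grip_force: 48.6
```

```bash
python3 -m handwheel '{"deltas": [[-1,0,0.2,0,0],[0,0,0,0,0],[0,0,0,0,0],[0,0,0,0,0],[0,0,0,-0.4,0],[0,0,0,-0.5,0],[0,0,0,-0.5,0],[0,0,0.5,-0.5,0],[0,0,0.5,-0.4,0],[0,-0.3,0.5,0,0],[0,-0.3,0.5,0,0],[0,0,0,0,0],[0,0,0,0,0],[0,0,0,0,0]]}'
python3 - <<'E'
from h import *
import pickle
st=status.get_state(); print(st["tcp_pos"],st["orientation"])
for n in("wrist","side"):
    c=cam(n); save(c,n+"2.png",1.42); pickle.dump(c,open(n+"2.pkl","wb"))
E
```

```text
clock: 8.57
tcp_pos: [0.5304, 0.2252, 0.1975]
orientation: [-0.0, 0.806, 0.592, -0.0]
wrist_force: [-0.2, 0.1, -0.1]
finger_gap: 0.0428
grip_force: 0.0
[0.53040691 0.2251658  0.19747176] [-2.66475426e-04  8.06081714e-01  5.91804114e-01 -2.99041328e-04]
```

View pics/wrist2.png

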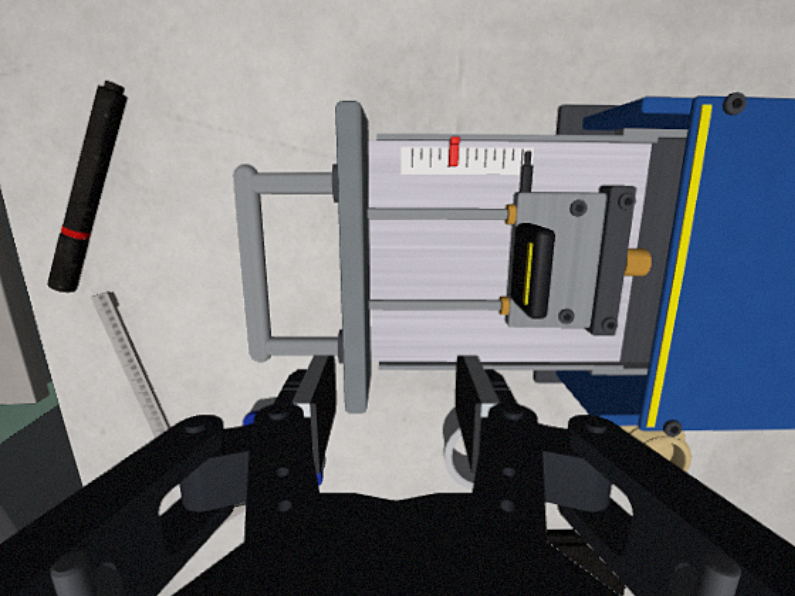

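View pics/side2.png

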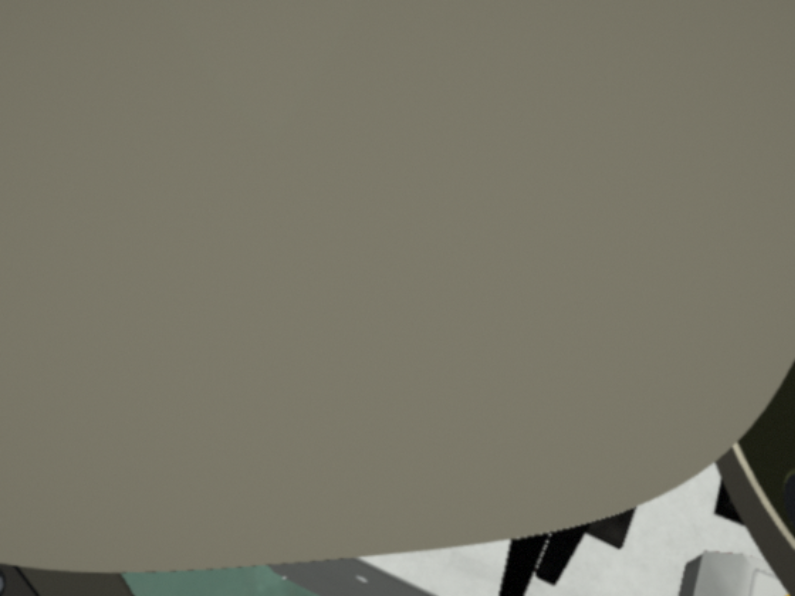

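The side view is blocked by the arm. The wrist view (1.42x) shows the drawer open, the red clip at (454,152), the pointer at (527,170), and the grip plate with its yellow top line at (529,272). The bar is at column 252 and the panel spans columns 337-368.

```bash
cat > m.py <<'E'
from h import *
import pickle
np.set_printoptions(precision=4,suppress=True)
c=pickle.load(open("wrist2.pkl","rb")); P=cloud(c); f=c["frame"].astype(int); z=P[...,2]
y=np.radians(-17.4); d=np.array([np.cos(y),np.sin(y)]); e=np.array([-d[1],d[0]])
S=P[...,:2]@d; T=P[...,:2]@e
def st(n,m): print(n,m.sum(),"s",np.percentile(S[m],[3,50,97]),"t",np.percentile(T[m],[3,50,97]),"z",np.median(z[m]))
v,u=np.mgrid[:420,:560]; u=u*1.42; v=v*1.42
box=lambda a,b,g,h:(u>a)&(u<b)&(v>g)&(v<h)
st("red",(f[...,0]>150)&(f[...,1]<90)&(f[...,2]<90)&box(430,480,120,185))
st("pointer",(f.sum(2)<200)&box(518,538,150,192))
st("platetop",box(505,560,220,325)&(z>.062)&(z<.074))
st("yellow",box(505,560,220,325)&(f[...,0]>130)&(f[...,2]<90))
st("bar",box(230,275,200,330)&(z>.045)); st("panel",box(325,385,120,390)&(z>.055)&(z<.07))
st("roof",box(600,795,130,400)&(z>.07)&(z<.085))
q=lambda n,uv,zz:print(n,[(p[:2]@d,p[:2]@e) for p in atz(c,np.array(uv)/1.42,zz)])
q("yellow@68",[(529,242),(529,272),(529,302)],.068)
zr=np.median(z[(f[...,0]>150)&(f[...,1]<90)&(f[...,2]<90)&box(430,480,120,185)])
q("red@",[(454,152)],zr); q("ptr",[(527,158),(526,190)],np.median(z[box(523,532,160,185)]))
print(zr,np.median(z[box(523,532,160,185)]))
p=status.get_state()["tcp_pos"]; print("tcp",p[:2]@d,p[:2]@e,p)
E
python3 m.py
```

```text
red 114 s [0.4689 0.4706 0.4727] t [0.4489 0.4561 0.463 ] z 0.026684728980786873
pointer 189 s [0.5064 0.509  0.5116] t [0.4355 0.4438 0.4547] z 0.030236236927237814
platetop 1077 s [0.5031 0.5073 0.513 ] t [0.3777 0.3985 0.4179] z 0.06784553292707712
yellow 133 s [0.5018 0.5036 0.5043] t [0.3689 0.3942 0.42  ] z 0.06377793823015115
bar 1624 s [0.3626 0.3691 0.3733] t [0.3682 0.4015 0.4311] z 0.05704746003334568
panel 3674 s [0.4084 0.4183 0.4243] t [0.34   0.4088 0.4634] z 0.06160948045779889
roof 17267 s [0.5647 0.5925 0.629 ] t [0.3398 0.3988 0.4584] z 0.07700876642543009
yellow@68 [(np.float64(0.5017393807993565), np.float64(0.4131519104751825)), (np.float64(0.5028860992834602), np.float64(0.3989641449008352)), (np.float64(0.5040962651053603), np.float64(0.384238425227058))]
red@ [(np.float64(0.4708652000229711), np.float64(0.4553804352385699))]
ptr [(np.float64(0.5089622527398993), np.float64(0.4522994017241575)), (np.float64(0.5096638910527702), np.float64(0.4359256246230801))]
0.026684728980786873 0.030214151033612663
tcp 0.43893876959532896 0.373585258057876 [0.5306 0.2252 0.1976]
```

The drawer seems to have travelled only about 100–103 mm, although it felt stopped. I'll go back to the bar and check by pulling again.

```bash
python3 -m handwheel '{"deltas": [[0,0.2,-0.6,0,0],[0,0.2,-0.6,0,0],[0,0.2,-0.575,0,0],[0,0,0,0,0],[0,0,0,0.5,0],[0,0,0,0.5,0],[0,0,0,0.5,0],[0,0,0,0.5,0],[0,0,0,0.28,0],[0,0,0,0,0],[-1,0,0,0,0],[-1,0,0,0,0],[-1,0,0,0,0],[-1,0,0,0,0],[-1,0,0,0,0]]}' 60
```

```text
clock: 10.55
tcp_pos: [0.4705, 0.2694, 0.1073]
orientation: [-0.0, 0.806, 0.592, 0.001]
wrist_force: [-3.8, 0.9, 5.1]
finger_gap: 0.0099
grip_force: 58.6
```

```bash
python3 -m handwheel '{"deltas": [[-1,0,-0.1,0,0],[-1,0,-0.1,0,0],[-1,0,-0.1,0,0],[-1,0,-0.1,0,0],[-1,0,0,0,0]]}'; python3 -c "
from workcell import status; s=status.get_state(); print(s['tcp_pos'],s['joint_pos'],s['tau'])"
```

```text
clock: 11.18
tcp_pos: [0.467, 0.2708, 0.1076]
orientation: [0.01, 0.808, 0.589, 0.007]
wrist_force: [33.5, -17.0, -21.4]
finger_gap: 0.01
grip_force: 58.5
[0.46695614 0.270813   0.10755827] [ 0.38391834  0.3769689  -0.37683671  0.79818168 -0.01670769  2.26592214] [ 17.02178478 -53.61290932  15.5676055   10.12092143   7.67593414
   0.07737628]
```

The pull stops at the same place as before, (0.467, 0.271), with 37 N, so this is the stop. Next I release the bar and go above the grip plate.

```bash
python3 -m handwheel '{"deltas": [[-1,0,0.2,0,0],[0,0,0,0,0],[0,0,0,0,0],[0,0,0,0,0],[0,0,0,-0.5,0],[0,0,0,-0.6,0],[0,0,0,-0.6,0],[0,0,0.9,0,0],[0,0,0.9,0,0],[0,0,0.9,0,0],[0,0,0.9,0,0],[0,0,0,0,0],[0,0,0,0,0],[0,0,0,0,0]]}' 
python3 - <<'E'
from h import *
import pickle
st=status.get_state(); print(st["tcp_pos"],st["orientation"])
c=cam("wrist"); save(c,"w3.png",1.42); pickle.dump(c,open("w3.pkl","wb"))
y=np.radians(-17.4); d=np.array([np.cos(y),np.sin(y)]); e=np.array([-d[1],d[0]]); p=st["tcp_pos"]; print("tcp s,t",p[:2]@d,p[:2]@e)
P=cloud(c); f=c["frame"].astype(int); r=(f[...,0]>150)&(f[...,1]<90)&(f[...,2]<90)&(P[...,2]<.05)&(P[...,2]>.01)&(P[...,1]>.25)&(P[...,0]>.5)
print("red",r.sum(),np.median(P[r][:,:2]@d),np.median(P[r][:,:2]@e))
E
```

```text
clock: 12.92
tcp_pos: [0.5991, 0.2287, 0.1744]
orientation: [-0.0, 0.806, 0.592, -0.0]
wrist_force: [0.5, 0.3, 0.5]
finger_gap: 0.0431
grip_force: 0.0
[0.59906856 0.22874705 0.17440455] [-2.73430049e-04  8.05941647e-01  5.91994809e-01 -3.64178886e-04]
tcp s,t 0.5032506771241413 0.3974255921043178
red 133 0.4708448185309724 0.45590104579706725
```

View pics/w3.png

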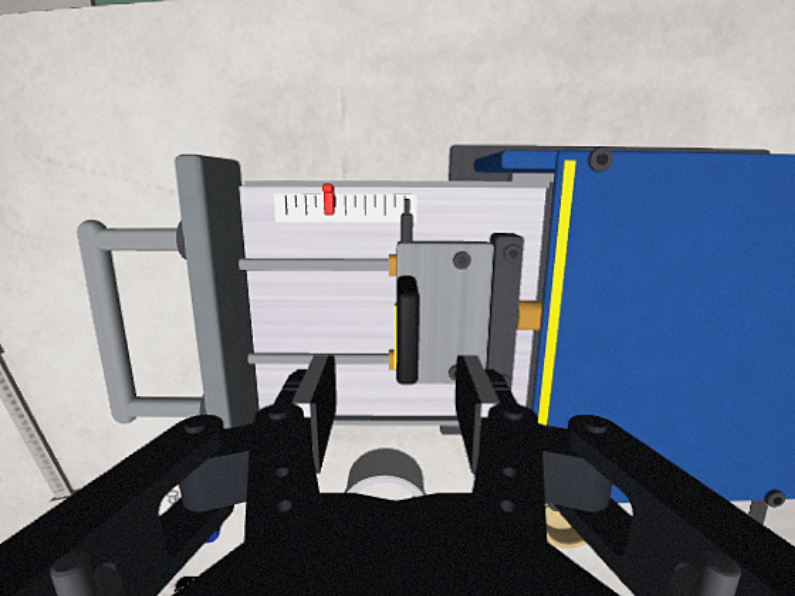

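The red clip is at (328,199), the pointer at (407,205) and the plate at (407,330). A dark bar stands at the back of the block, at column 507. I'll check its height and remeasure the pointer gap.

```bash
python3 - <<'E'
from h import *
import pickle
np.set_printoptions(precision=4,suppress=True)
c=pickle.load(open("w3.pkl","rb")); P=cloud(c); f=c["frame"].astype(int); z=P[...,2]
y=np.radians(-17.4); d=np.array([np.cos(y),np.sin(y)]); e=np.array([-d[1],d[0]])
S=P[...,:2]@d; T=P[...,:2]@e; v,u=np.mgrid[:420,:560]*1.42
box=lambda a,b,g,h:(u>a)&(u<b)&(v>g)&(v<h)
def st(n,m): print(n,m.sum(),"s",np.percentile(S[m],[3,50,97]),"t",np.percentile(T[m],[3,50,97]),"z",np.percentile(z[m],[3,50,97]))
st("ptr tip",(f.sum(2)<220)&box(400,414,195,225))
st("red",(f[...,0]>150)&(f[...,1]<90)&(f[...,2]<90)&box(310,345,175,225))
st("plate top",box(390,420,270,385)&(z>.063)&(z<.073))
st("block",box(425,485,250,350)); st("rearbar",box(494,520,240,345)&(f.sum(2)<250))
E
```

```text
ptr tip 69 s [0.5073 0.5094 0.5115] t [0.4438 0.4485 0.4559] z [0.0294 0.0303 0.0313]
red 135 s [0.4687 0.4709 0.4731] t [0.449  0.4559 0.4627] z [0.0252 0.0269 0.0301]
plate top 1113 s [0.5039 0.5089 0.5141] t [0.3782 0.3993 0.4183] z [0.0641 0.068  0.0694]
block 2940 s [0.52   0.5342 0.5486] t [0.3808 0.4062 0.4302] z [0.0329 0.0341 0.0367]
rearbar 1213 s [0.5529 0.5589 0.565 ] t [0.3853 0.4129 0.4356] z [0.0355 0.037  0.0405]
```

```bash
python3 -m handwheel '{"deltas": [[0,0.05,0.14,0,0],[0,0,0,0.2,0],[0,0,0,0.4,0],[0,0,0,0.4,0],[0,0,0,0.4,0],[0,0,0,0.18,0],[0,0,0,0,0],[-1,0,0,0,0],[-1,0,0,0,0],[-1,0,0,0,0],[-1,0,0,0,0],[-1,0,0,0,0],[-1,0,0,0,0]]}' 70
```

```text
clock: 14.6
tcp_pos: [0.6063, 0.2287, 0.1121]
orientation: [-0.0, 0.806, 0.592, 0.0]
wrist_force: [-2.0, 1.0, 6.6]
finger_gap: 0.0091
grip_force: 69.6
```

```bash
python3 -m handwheel '{"deltas": [[-1,0,-0.15,0,0],[-1,0,-0.15,0,0],[-1,0,-0.15,0,0],[-1,0,-0.15,0,0],[-1,0,-0.15,0,0],[-1,0,-0.15,0,0],[-1,0,-0.06,0,0],[-1,0,0,0,0],[-1,0,0,0,0],[-1,0,0,0,0]]}'
cat > chk.py <<'E'
from h import *
import sys
np.set_printoptions(precision=4,suppress=True)
c=cam("wrist"); save(c,sys.argv[1],1.42); P=cloud(c); f=c["frame"].astype(int); z=P[...,2]
y=np.radians(-17.4); d=np.array([np.cos(y),np.sin(y)]); e=np.array([-d[1],d[0]]); S=P[...,:2]@d; T=P[...,:2]@e
r=(f[...,0]>130)&(f[...,1]<80)&(f[...,2]<80)&(z>.015)&(z<.04)&(T>.43)&(T<.48)&(S>.44)&(S<.5)
k=(f.sum(2)<200)&(z>.026)&(z<.036)&(T>.438)&(T<.46)&(S>.45)&(S<.53)
for n,m in(("red",r),("ptr",k)): print(n,m.sum(),np.percentile(S[m],[3,50,97]),np.percentile(T[m],[3,50,97]))
p=status.get_state()["tcp_pos"]; print(p[:2]@d)
E
python3 chk.py w4.png
```

```text
clock: 15.85
tcp_pos: [0.5733, 0.2392, 0.1122]
orientation: [0.003, 0.807, 0.591, 0.003]
wrist_force: [9.0, -4.3, -1.4]
finger_gap: 0.0088
grip_force: 68.6
red 204 [0.4685 0.4707 0.473 ] [0.4492 0.4571 0.463 ]
ptr 159 [0.4741 0.4775 0.4795] [0.4384 0.446  0.4563]
0.4755254645197287
```

View pics/w4.png

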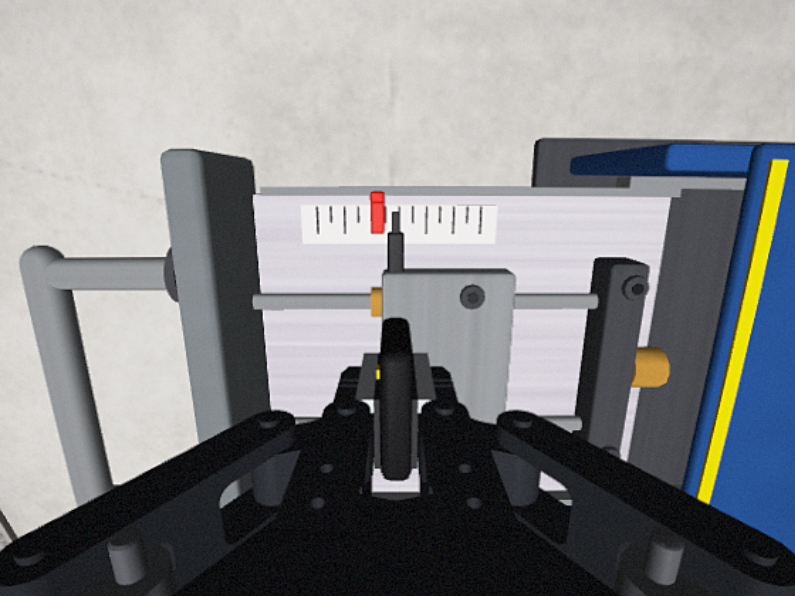

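The jaw is gripped. The pointer tip at (396,215) stands about 6.8 mm short of the red clip at (377,212), so I pull about 7 mm more.

```bash
python3 -m handwheel '{"deltas": [[-1,0,-0.06,0,0],[-1,0,-0.06,0,0],[-1,0,-0.06,0,0],[-1,0,0,0,0],[-1,0,0,0,0],[-1,0,0,0,0],[-1,0,0,0,0]]}'; python3 chk.py w5.png
```

```text
clock: 16.77
tcp_pos: [0.5668, 0.2412, 0.1122]
orientation: [0.003, 0.807, 0.591, 0.003]
wrist_force: [10.1, -3.7, -2.1]
finger_gap: 0.009
grip_force: 68.5
red 175 [0.4683 0.4713 0.4729] [0.4501 0.4581 0.463 ]
ptr 179 [0.4678 0.4708 0.4728] [0.4382 0.4447 0.4559]
0.4687120611376045
```

View pics/w5.png

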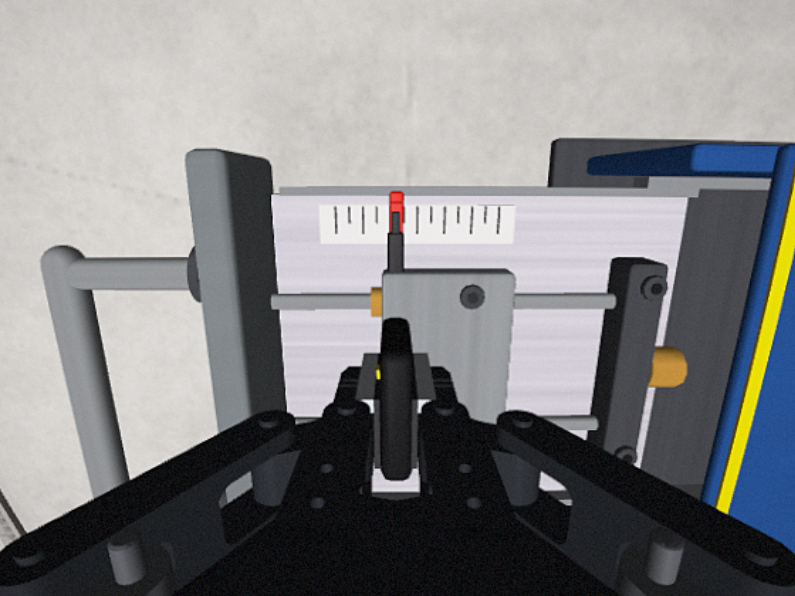

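The pointer tip (396,218) sits on the red clip (396,210), within 0.5 mm and held at 68 N. The drawer hasn't moved.

```bash
python3 -m handwheel '{"deltas": [[-1,0,0,0,0],[-1,0,0,0,0],[-1,0,0,0,0]]}'; python3 -c "
from workcell import hand_in; print(hand_in())"
```

```text
clock: 17.2
tcp_pos: [0.5668, 0.2412, 0.1122]
orientation: [0.003, 0.807, 0.591, 0.003]
wrist_force: [11.4, -3.5, -3.0]
finger_gap: 0.0089
grip_force: 68.5
the job is handed in; nothing more can be done
None
```

I handed the job in at 17.2 s: the drawer is pulled to its stop (about 100–103 mm of travel measured, with a firm stop felt twice at the same place), and the jaw is still gripped at 68 N with its pointer within about 0.5 mm of the red mark; I did not touch the cap, sleeve or tin, and `hand_in()` returned no verdict.

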